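# Hang the freshly varnished furniture foot on the sprung hook

## Robot

A 6-joint arm with a two-finger parallel gripper is mounted at the origin on the work surface. World frame = base frame: x ahead of the robot, y to its left, z up, the work surface at z = 0. Lengths are in m, angles in rad, forces in N, time in s.
With the tool pointing down it reaches from about 0.3 to 0.875 m from the base axis. Payload 4.2 kg.
Tool frame: the origin (TCP) lies at the very end of the fingers, on their centre line; the grasp point (between the pads) lies 19 mm behind it; z points along the fingers, y is the direction in which the jaws open and shut (so a half turn about z gives the same grasp; the last joint's range is limited). The gripper opens to 85 mm and grips with 20 to 120 N. Pads are 22 mm wide; open, the fingers measure 114 mm over their backs; the gripper's body (76 mm by 85 mm) begins 54 mm behind the grasp point. The pads swing forward as they close: fully open they stand 13 mm farther back than shut.
Start: joints at [1.226, 0.32, 1.565, -0, 1.257, -0.02], TCP at [0.183, 0.545, 0.231] pointing down, gripper open.
Joint ranges: [-3.11, 3.11], [-0.84, 2.01], [0.21, 2.61], [-1.34, 4.49], [0.05, 2.63], [-2.56, 2.56]. Speed limits (rad/s): [2.57, 2.57, 3.14, 3.14, 3.14, 3.14].

## Interface

Orientations are given as a unit quaternion [w, x, y, z].
In Python, from bench import bot gives the robot as it stands.
- The arm moves only by the tool play_rows, never from a script. Its argument "moves" is a list of rows, each an object with "xyz": the shift along the tool's x, y, z in cm, a list of three; "roll": the turn about the tool's z in degrees. In form: [{"xyz": [tx, ty, tz], "roll": roll}, ...]. A call has 1 to 12 rows; each row shifts and turns the pose as measured when the row begins, along the tool's axes as they then stand; what a row does not reach is not made up. A row lasts 1/8 s, in which the tool goes at most 62.5 mm and 10.7 degrees, less where a joint would pass 70% of its speed; a pose out of reach is approached as far as the arm can. A call is refused whole if a number of a shift passes 6.25 or a number of a turn 10.7, either way. A call with a gripper value outside its range is refused whole. "hand" is the closure, from -1 (fully open) to 1 (shut), so that 0 is half open, set as the call begins (left out, the last holds). The fingers move at their own pace and stop on an object; "newtons" is the grip in N (left out, the last holds). Time passes only in rows, so rows that do not move let the fingers close. It gives the time, the measured TCP pose, the force and the opening at its end, in the units of the state.
- bot.get_obs(): the state, without advancing time (a new reading comes with each control period).
- bot.capture(name): name is "side" or "top"; returns a dict with "img" (420x560x3 uint8, red, green, blue), "fx", "fy", "cx", "cy" (pixels), "rvec" (rotation vector, rad) and "tvec" (3), from world to camera coordinates, as OpenCV has them. Camera axes: x right, y down, z forward; pixel columns grow to the right and rows downward; lengths in m; the calibration is good to about 2 mm. A picture is of the moment at which its call begins. There is no depth.
- bot.sign_off(): hands the job in, once; it reports no verdict.
The state is a dict: "clock": time; "joint_pos": joint angles; "joint_vel": joint speeds; "tau": joint torques, N m; "eef_pos": TCP position; "ee_rot": TCP orientation; "contact_force": force on the tool from outside, world axes, zero at the start; "torque": the same for the moment, N m; "opening": opening from 0.0 (shut) to 1.0 (fully open).
Only numpy, scipy, OpenCV 4.12 (cv2) and the standard library are available. Lean on these libraries where they do the work, as an engineer would, in place of code of your own. Each camera call takes 0.05 s, during which the arm holds its last target.

## Task

The dark furniture foot has just been varnished and is still wet: hang it up to dry. Take the red handle, pull the sprung hook down, slide it along so that the hook goes through the ring on top of the dark foot, and let the spring lift the foot clear and back up to the top. Do not touch the dark foot with the gripper, leave the two bare feet standing where they are, and let go once the foot hangs still.

Things in the scene. Friction and masses are not known exactly. Their poses are not given: they have to be found in the camera images.
- station: Fixed finishing station; origin on the bench, centre of a blue drip board 110 (x) x 460 (y) x 16 mm high, on which three feet stand in a row along y at x about 0. x points away from the robot (yaw within 0.2 rad), z up. At x = 170 mm a rail along y carries a mast 350 mm high, 170 mm (x) and 90 mm (y) from the hook, with a round yellow spring housing on top reaching 401 mm.
- trolley (a joint): Slide of the mast, with arm and hook, along the station's +y (m), -0.18 to 0.14; the hook's station y is this value and its station x is 0. Moves freely with about 1.2 N of friction and stays where it is left.
- carriage (a joint): How far the sprung hook is pulled down (m): 0 at the top stop, 0.125 at the bottom. The net pull upwards of the empty hook is about 4 N at the top and 8 N at the bottom; left alone it runs back up to 0, also with a foot on it.
- handle (a point): Grip point on the axis of the red upright cylindrical handle (26 mm diameter, 55 mm tall), 22 mm under its top and 33 mm above its lower end, 315 mm above the bench when the hook is up. Rigidly joined to the hook; does not turn; free to grip from above at any yaw. Under it are a dark boss (32 mm diameter) and a flat arm leading to the mast.
- seat (a point): Bearing point on the upper side of the hook's bend, 97 mm straight under point handle; axes as the station's. The hook is a J of 6 mm steel in the y-z plane: shank 15 mm to -y of this point, upturned point 18 mm to +y, rising 11 mm above it; underside of the bend 6 mm below, underside of boss and arm 40 mm above. It enters a ring by moving towards +y.
- varnished_foot: Loose dark-brown turned wooden foot, wet with varnish, 80 mm tall, 54 mm largest diameter, 0.11 to 0.2 kg, with a steel ring screwed upright into its top. Origin at the centre of its underside, z up.
- varnished_foot_eye (a point): Centre of the dark foot's ring: 34 mm inside diameter, 5 mm wire, 44 mm outside, 110 mm above the foot's underside. The ring's hole runs along the foot's y axis, within about 0.15 rad of the station's y; at the start it lies within about 5 mm of the line along which the hook moves.
- bare_foot_a: Loose pale unvarnished foot, the same shape and ring as the dark one, origin at the centre of its underside. It and the other two stand in a row about 110 mm apart, in any order. Must stay.
- bare_foot_b: The second pale unvarnished foot, likewise. Must stay.
There are look-alikes about, which are no part of the job. Leave any blue or green look-alike of the bare_foot_a alone. Leave any green look-alike of the varnished_foot alone.

How it is judged:
By the outcome, as a careful person would: the job done as asked, in the order asked, and still so for the second after the job is handed in, with the robot touching nothing.
It also fails if it takes over 45 s, if anything falls off the work surface, if the arm or the gripper's body presses on something with over 40 N, if the wrist force passes 120 N, or if a joint passes its speed limit or range.

## Working session

There is one attempt and no reset: what is moved stays moved. The work goes in short steps, Python scripts to look and compute and a tool call to move; the robot and the scene stay as the last step left them, time stands still between calls to the robot, and variables do not carry over. Pictures are saved under pics/ and viewed, and the job is handed in when it is done.

Besides the shell and the picture viewer there is one more tool, called after "Emit:" by a JSON object that holds its "name" and its "arguments". play_rows: Moves the arm, as the interface text tells. Its arguments: {"type":"object","properties":{"moves":{"type":"array"},"hand":{"type":"number"},"newtons":{"type":"number"}},"required":["moves"]}

```bash
mkdir -p pics; cat > h.py <<'E'
import numpy as np, cv2
from bench import bot
def cap(n,f):
    c=bot.capture(n); cv2.imwrite('pics/'+f+'.png',cv2.cvtColor(c['img'],cv2.COLOR_RGB2BGR)); 
    np.savez('pics/'+f,**{k:np.array(v) for k,v in c.items()}); return c
def K(c): return np.array([[c['fx'],0,c['cx']],[0,c['fy'],c['cy']],[0,0,1]],float)
def ray(c,u,v):
    R=cv2.Rodrigues(np.array(c['rvec'],float))[0]; t=np.array(c['tvec'],float).ravel()
    return -R.T@t, R.T@np.linalg.inv(K(c))@[u,v,1]
def atz(c,u,v,z):
    o,d=ray(c,u,v); return o+d*(z-o[2])/d[2]
def proj(c,P):
    return cv2.projectPoints(np.array(P,float).reshape(-1,1,3),np.array(c['rvec'],float),np.array(c['tvec'],float),K(c),None)[0].reshape(-1,2)
def tri(c1,p1,c2,p2):
    o1,d1=ray(c1,*p1);o2,d2=ray(c2,*p2)
    s=np.linalg.lstsq(np.c_[d1,-d2],o2-o1,rcond=None)[0]
    a=o1+s[0]*d1;b=o2+s[1]*d2; return (a+b)/2,np.linalg.norm(a-b)
def load(f): 
    z=np.load('pics/'+f+'.npz'); return {k:z[k] for k in z}
E
python3 - <<'E'
from h import *
o=bot.get_obs();print(o['clock'],o['eef_pos'],o['ee_rot'],o['opening'])
for n in('side','top'):
    c=cap(n,n+'0');print(n,*[o.round(3) for o in ray(c,280,210)])
E
```

```text
0.0 [0.18330959 0.54448253 0.23045069] [-1.86808689e-04  1.61684669e-01  9.86842034e-01 -9.12798547e-04] 0.998878113419444
side [ 0.424 -0.691  0.78 ] [ 0.1    0.744 -0.661]
top [ 0.421 -0.024  1.078] [ 0.076 -0.014 -0.997]
```

View pics/side0.png

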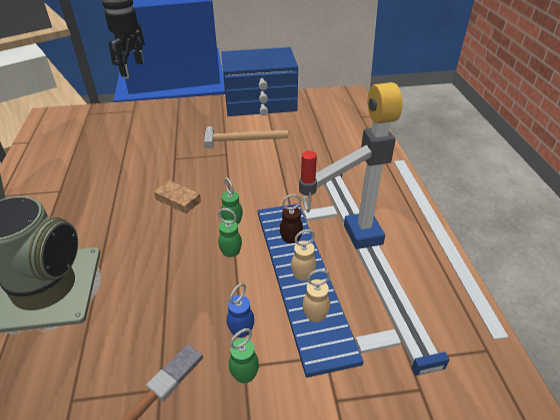

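View pics/top0.png

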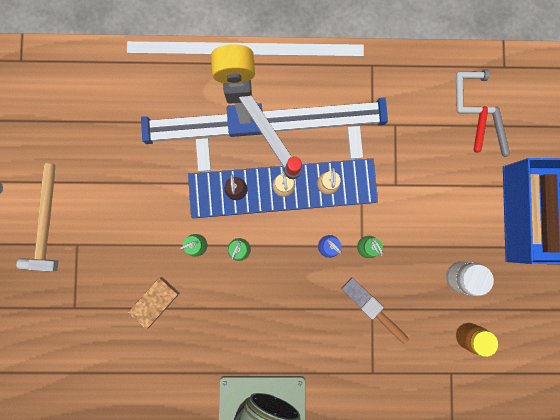

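```bash
python3 - <<'E'
import cv2,numpy as np
t=cv2.imread('pics/top0.png');s=cv2.imread('pics/side0.png')
a=cv2.resize(t[140:225,180:390],None,fx=3.8,fy=3.8,interpolation=cv2.INTER_CUBIC)
b=cv2.resize(s[140:340,240:380],None,fx=3,fy=3,interpolation=cv2.INTER_CUBIC)
cv2.imwrite('pics/t0c.png',a);cv2.imwrite('pics/s0c.png',b)
E
```

```text
(no output)
```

View pics/t0c.png

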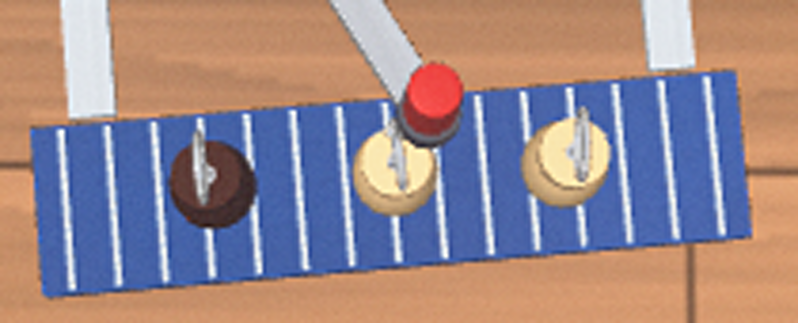

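View pics/s0c.png

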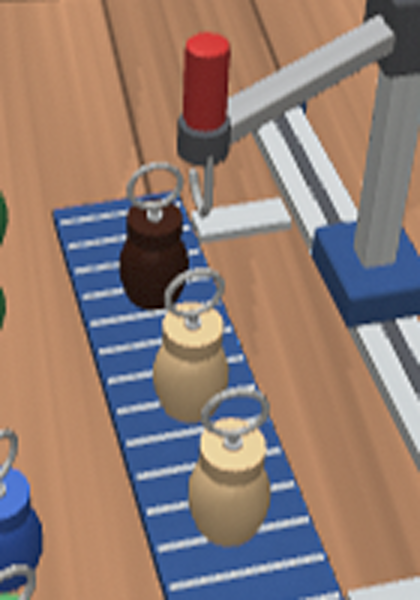

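```bash
cat >> h.py <<'E'
def station():
    t=load('top0')
    P=np.array([atz(t,180+(x+.5)/3.8-.5,140+(y+.5)/3.8-.5,.016) for x,y in [(31,128),(736,70),(751,238),(44,297)]])
    o=P.mean(0);o[2]=0
    yv=(P[0]+P[3]-P[1]-P[2])/2; a=np.arctan2(-yv[0],yv[1])
    return o,a,P
def toS(p):
    o,a,_=station();R=np.array([[np.cos(a),-np.sin(a),0],[np.sin(a),np.cos(a),0],[0,0,1]]);return R.T@(np.array(p)-o)
def toW(p):
    o,a,_=station();R=np.array([[np.cos(a),-np.sin(a),0],[np.sin(a),np.cos(a),0],[0,0,1]]);return R@np.array(p)+o
E
python3 - <<'E'
from h import *
np.set_printoptions(precision=4,suppress=True)
o,a,P=station();print(o,a,[np.linalg.norm(P[i]-P[i-1]) for i in range(4)])
t=load('top0');s=load('side0')
T=lambda x,y:(180+(x+.5)/3.8-.5,140+(y+.5)/3.8-.5)
S=lambda x,y:(240+(x+.5)/3-.5,140+(y+.5)/3-.5)
for n,q,r in [('dark',(201,165),(155,186)),('b1',(398,158),(195,294)),('b2',(582,144),(235,413))]:
    p,e=tri(t,T(*q),s,S(*r));print(n,'tri',p,e,toS(p),'S@.126 side',toS(atz(s,*S(*r),.126)),'top@.126',toS(atz(t,*T(*q),.126)))
# red top
for z,q,r in [(.337,(435,92),(208,44))]:
    p,e=tri(t,T(*q),s,S(*r));print('handle top',p,e,toS(p),toS(atz(t,*T(*q),z)),toS(atz(s,*S(*r),z)))
# foot side base
ob=bot.get_obs();print(ob['eef_pos'])
# predictions for check
for y in (-.03,-.04,-.05):
  print(y,proj(s,toW([0,y,.337])),proj(t,toW([0,y,.337])),'hook',proj(s,toW([0,y,.218])))
E
```

```text
[ 0.5574 -0.0463  0.    ] 0.09164185811059714 [np.float64(0.10976411461773425), np.float64(0.4591898913705957), np.float64(0.11025803494554172), np.float64(0.45728479493336194)]
dark tri [0.5521 0.0666 0.1276] 0.0008053660674453467 [0.005  0.1129 0.1276] S@.126 side [0.0051 0.1147 0.126 ] top@.126 [0.0057 0.113  0.126 ]
b1 tri [ 0.5594 -0.0474  0.1265] 0.003424266050278357 [ 0.0019 -0.0013  0.1265] S@.126 side [ 0.0038 -0.0008  0.126 ] top@.126 [ 0.0003 -0.0011  0.126 ]
b2 tri [ 0.5668 -0.1541  0.1277] 0.0003402897929313961 [-0.0005 -0.1082  0.1277] S@.126 side [ 0.0002 -0.1069  0.126 ] top@.126 [-0.0004 -0.1085  0.126 ]
handle top [ 0.5586 -0.0588  0.3378] 0.00201481033758095 [ 0.0001 -0.0126  0.3378] [-0.0008 -0.0125  0.337 ] [ 0.0015 -0.0115  0.337 ]
[0.1833 0.5446 0.2305]
-0.03 [[311.1667 160.5709]] [[304.1801 162.5718]] hook [[308.4754 213.4892]]
-0.04 [[312.8349 163.9664]] [[309.9556 162.1   ]] hook [[309.9636 217.035 ]]
-0.05 [[314.5359 167.4289]] [[315.7277 161.6285]] hook [[311.4783 220.6441]]
```

The dark foot is the one on the board at top-image (235,187) and side-image (291,220). It is the only brown one and stands at the +y end of the board. The two pale feet are the bare ones, and the green and blue ones stand off the board. The crops confirm this. Handle top is at station (0, -0.012), dark ring at (0.005, 0.113), and the heights agree with the description.

Emit:
{"name": "play_rows", "arguments": {"moves": [{"xyz": [0, 0, -5.5], "roll": -8}, {"xyz": [0, 0, -5.5], "roll": -8}, {"xyz": [0, 0, -5], "roll": -8}, {"xyz": [0, 0, 0], "roll": 0}], "hand": -1}}

```text
clock: 0.6
eef_pos: [0.1831, 0.5439, 0.392]
ee_rot: [-0.002, -0.054, 0.999, -0.004]
contact_force: [-0.0, 0.0, 0.6]
opening: 0.997
```

```bash
cat > d.py <<'E'
from h import *
from scipy.spatial.transform import Rotation as Ro
np.set_printoptions(precision=4,suppress=True)
def delta(target_s):  # cm in tool axes, roll deg
    ob=bot.get_obs();q=ob['ee_rot'];R=Ro.from_quat([q[1],q[2],q[3],q[0]]).as_matrix()
    d=R.T@(toW(target_s)-ob['eef_pos'])*100
    a=station()[1]; ang=np.degrees(np.arctan2(R[1,1],R[0,1]))-90-np.degrees(a)
    print('t',ob['clock'],'tcp station',toS(ob['eef_pos']),'need cm',d,'roll',ang,'zaxis',R[:,2],'F',ob['contact_force'],'open',ob['opening'],'j',np.array(ob['joint_pos']))
E
python3 -c "
from d import *
delta([0,-.0122,.39])"
```

```text
t 0.6 tcp station [-0.3187  0.622   0.392 ] need cm [-30.8496 -63.9163   0.5853] roll 0.9182089032679972 zaxis [-0.003  -0.0082 -1.    ] F [-0.0215  0.0298  0.5767] open 0.9967456959816305 j [ 1.226   0.2718  1.2389  0.      1.6397 -0.4525]
```

Emit:
{"name": "play_rows", "arguments": {"moves": [{"xyz": [-2.5, -5.2, 0], "roll": 0.9}, {"xyz": [-2.5, -5.2, 0], "roll": 0}, {"xyz": [-2.5, -5.2, 0], "roll": 0}, {"xyz": [-2.5, -5.2, 0], "roll": 0}, {"xyz": [-2.5, -5.2, 0], "roll": 0}, {"xyz": [-2.5, -5.2, 0], "roll": 0}, {"xyz": [-2.5, -5.2, 0], "roll": 0}, {"xyz": [-2.5, -5.2, 0], "roll": 0}, {"xyz": [-2.5, -5.2, 0], "roll": 0}, {"xyz": [-2.5, -5.2, 0], "roll": 0}, {"xyz": [-2.5, -5.2, 0], "roll": 0}, {"xyz": [0, 0, 0], "roll": 0}]}}

```text
clock: 2.1
eef_pos: [0.5134, -0.0196, 0.3765]
ee_rot: [-0.015, -0.042, 0.999, -0.011]
contact_force: [0.5, 0.1, 0.2]
opening: 1.0
```

```bash
python3 -c "
from d import *
delta([0,-.0122,.39])"
```

```text
t 2.1 tcp station [-0.0413  0.0306  0.3765] need cm [-4.1191 -4.2793 -1.3961] roll -0.38261786035042 zaxis [-0.0296 -0.0226 -0.9993] F [0.4791 0.1041 0.206 ] open 0.9998403705526089 j [-0.0456  0.1802  1.3972 -0.0239  1.5927 -1.7013]
```

Emit:
{"name": "play_rows", "arguments": {"moves": [{"xyz": [-2.1, -2.1, 0], "roll": 0}, {"xyz": [-2.0, -2.1, 0], "roll": 0}, {"xyz": [0, 0, 0], "roll": 0}]}}

```text
clock: 2.48
eef_pos: [0.5566, -0.0569, 0.3719]
ee_rot: [-0.019, -0.042, 0.999, -0.009]
contact_force: [0.1, -0.0, -0.5]
opening: 1.002
```

```bash
python3 -c "
from d import *
delta([0,-.0122,.297])
cap('top','top1')
cap('side','side1')
for f in('top1','side1'):
  i=cv2.imread('pics/'+f+'.png'); 
  cv2.imwrite('pics/'+f+'c.png',cv2.resize(i[40:300,180:440],None,fx=2.3,fy=2.3))
"; cd pics; python3 -c "
import cv2
cv2.imwrite('c1.png',cv2.resize(cv2.hconcat([cv2.imread('top1c.png'),cv2.imread('side1c.png')]),(800,400)))"
```

```text
t 2.475 tcp station [-0.0018 -0.0105  0.3719] need cm [-0.4793 -0.0432  7.4749] roll -0.4365113448072986 zaxis [-0.0382 -0.0196 -0.9991] F [ 0.1201 -0.0203 -0.4917] open 1.0017549468878801 j [-0.109   0.2626  1.3003 -0.0237  1.6144 -1.7641]
```

View pics/c1.png

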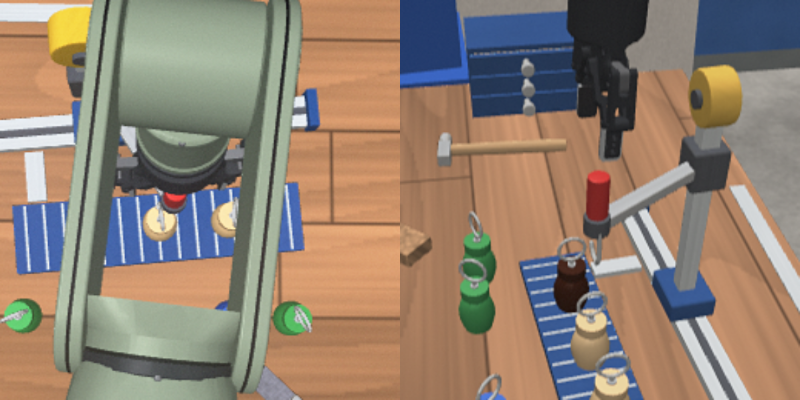

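Gripper sits open above the handle (side crop about 600,180). The handle is centred between the jaws, so I descend.

Emit:
{"name": "play_rows", "arguments": {"moves": [{"xyz": [-0.2, 0, 2.5], "roll": -0.4}, {"xyz": [-0.2, 0, 2.5], "roll": 0}, {"xyz": [-0.1, 0, 2.4], "roll": 0}, {"xyz": [0, 0, 0], "roll": 0}]}}

```text
clock: 3.08
eef_pos: [0.554, -0.0518, 0.2981]
ee_rot: [-0.019, -0.048, 0.999, -0.008]
contact_force: [-0.1, 0.3, -0.1]
opening: 0.998
```

```bash
python3 -c "
from d import *
delta([0,-.0122,.297])"
```

```text
t 3.075 tcp station [-0.0039 -0.0052  0.2981] need cm [-0.3855 -0.7026  0.1012] roll 0.3124021411549638 zaxis [-0.037  -0.0178 -0.9992] F [-0.0919  0.2718 -0.0988] open 0.9976142227189013 j [-0.1015  0.2746  1.4623 -0.0217  1.4397 -1.766 ]
```

Emit:
{"name": "play_rows", "arguments": {"moves": [{"xyz": [-0.4, -0.7, 0.1], "roll": 0}, {"xyz": [0, 0, 0], "roll": 0}]}}

```text
clock: 3.32
eef_pos: [0.5591, -0.0578, 0.2994]
ee_rot: [-0.017, -0.049, 0.999, -0.008]
contact_force: [0.0, -0.7, 0.0]
opening: 1.002
```

Emit:
{"name": "play_rows", "arguments": {"moves": [{"xyz": [0, 0, 0], "roll": 0}, {"xyz": [0, 0, 0], "roll": 0}, {"xyz": [0, 0, 0], "roll": 0}, {"xyz": [0, 0, 0], "roll": 0}, {"xyz": [0, 0, 0], "roll": 0}, {"xyz": [0, 0, 0], "roll": 0}], "hand": 1, "newtons": 60}}

```text
clock: 4.08
eef_pos: [0.5598, -0.0579, 0.3014]
ee_rot: [-0.015, -0.049, 0.999, -0.008]
contact_force: [1.3, -0.8, 0.4]
opening: 0.289
```

```bash
python3 -c "
from d import *
delta([0,.056,.296])"
```

```text
t 4.075 tcp station [ 0.0013 -0.0118  0.3014] need cm [0.0763 6.7922 0.4453] roll 0.33038735003097663 zaxis [-0.0299 -0.0175 -0.9994] F [ 1.3117 -0.8284  0.4499] open 0.2888608757805161 j [-0.1118  0.28    1.4465 -0.0209  1.443  -1.7768]
```

Emit:
{"name": "play_rows", "arguments": {"moves": [{"xyz": [0, 1.5, 0], "roll": 0}, {"xyz": [0, 1.8, 0], "roll": 0}, {"xyz": [0, 1.8, 0], "roll": 0}, {"xyz": [0, 1.5, 0], "roll": 0}, {"xyz": [0, 0, 0], "roll": 0}]}}

```text
clock: 4.7
eef_pos: [0.5533, 0.0127, 0.3014]
ee_rot: [-0.014, -0.049, 0.999, -0.008]
contact_force: [0.1, 0.7, 1.8]
opening: 0.288
```

```bash
python3 -c "
from d import *
delta([0,.056,.207])"
```

```text
t 4.7 tcp station [0.0013 0.0591 0.3014] need cm [-0.1456 -0.1761  9.4455] roll 0.38627265199434824 zaxis [-0.0277 -0.0164 -0.9995] F [0.0557 0.7119 1.7541] open 0.2876050047675039 j [ 0.0114  0.2645  1.4679 -0.0163  1.4371 -1.6552]
```

Emit:
{"name": "play_rows", "arguments": {"moves": [{"xyz": [0, 0, 1.6], "roll": 0}, {"xyz": [0, 0, 1.6], "roll": 0}, {"xyz": [-0.1, 0, 1.6], "roll": 0}, {"xyz": [0, 0, 1.6], "roll": 0}, {"xyz": [-0.1, 0, 1.6], "roll": 0}, {"xyz": [0, 0, 0], "roll": 0}]}}

```text
clock: 5.45
eef_pos: [0.5534, 0.0126, 0.2235]
ee_rot: [-0.012, -0.049, 0.999, -0.007]
contact_force: [0.7, 0.9, 5.6]
opening: 0.293
```

```bash
python3 -c "
from d import *
delta([0,.056,.207])"
```

```text
t 5.45 tcp station [0.0014 0.059  0.2235] need cm [ 0.0982 -0.2759  1.6555] roll 0.38990410542885634 zaxis [-0.0233 -0.0155 -0.9996] F [0.745  0.8931 5.5726] open 0.29281265810809054 j [ 0.0108  0.3028  1.6098 -0.016   1.2525 -1.6531]
```

Emit:
{"name": "play_rows", "arguments": {"moves": [{"xyz": [0, 0, 1.6], "roll": 0}, {"xyz": [0, 0, 0.3], "roll": 0}, {"xyz": [0, 0, 0], "roll": 0}]}}

```text
clock: 5.82
eef_pos: [0.5534, 0.0125, 0.2077]
ee_rot: [-0.011, -0.049, 0.999, -0.007]
contact_force: [-0.8, 1.5, 6.3]
opening: 0.288
```

```bash
python3 -c "
from d import *
delta([0,.1125,.207])
c=cap('side','side2')
i=cv2.imread('pics/side2.png'); cv2.imwrite('pics/s2c.png',cv2.resize(i[130:300,230:380],None,fx=3.5,fy=3.5,interpolation=cv2.INTER_CUBIC))"
```

```text
t 5.825 tcp station [0.0014 0.0589 0.2077] need cm [0.109  5.3659 0.0067] roll 0.37796245597864875 zaxis [-0.0206 -0.0151 -0.9997] F [-0.7525  1.5151  6.3287] open 0.28806464036796225 j [ 0.0103  0.3126  1.6367 -0.0159  1.2132 -1.6529]
```

View pics/s2c.png

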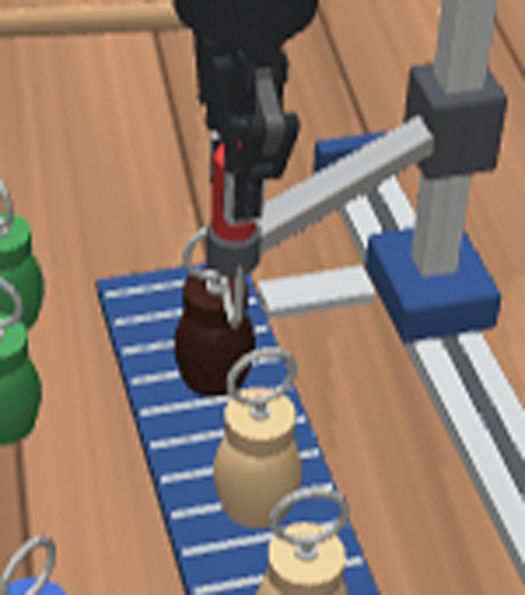

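```bash
python3 -c "
from d import *
c=load('side2')
i=cv2.imread('pics/side2.png'); i=cv2.resize(i[170:260,260:350],None,fx=6.5,fy=6.5,interpolation=cv2.INTER_CUBIC)
pts=[[0,.059,.1243],[0,.059+.018,.1353],[0,.059-.015,.14]]
for x in range(24):
  a=x/24*6.283; pts.append([.005+.0195*np.cos(a),.113,.126+.0195*np.sin(a)])
for k,p in enumerate(proj(c,[toW(p) for p in pts])):
  q=((p-[260,170])*6.5).astype(int); cv2.circle(i,tuple(map(int,q)),3,(0,255,255) if k<3 else (255,0,255),-1)
cv2.imwrite('pics/s2d.png',i)"
```

```text
(no output)
```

View pics/s2d.png

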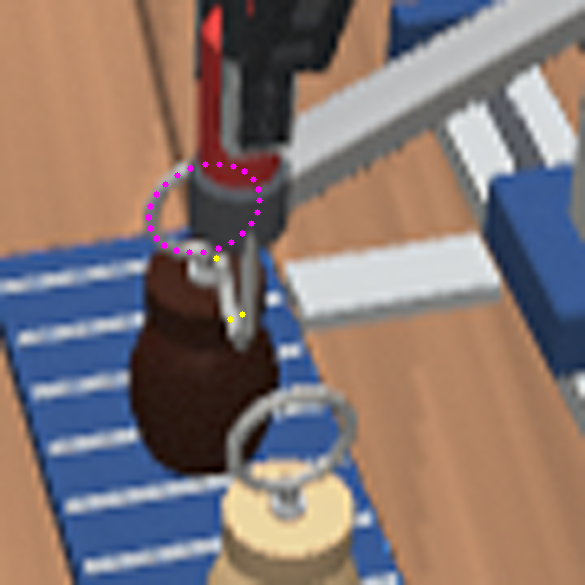

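Emit:
{"name": "play_rows", "arguments": {"moves": [{"xyz": [0, 1.0, -0.1], "roll": 0}, {"xyz": [0, 1.0, 0], "roll": 0}, {"xyz": [0, 0.9, -0.05], "roll": 0}, {"xyz": [0, 0, 0], "roll": 0}]}}

```text
clock: 6.38
eef_pos: [0.5509, 0.0403, 0.2138]
ee_rot: [-0.01, -0.049, 0.999, -0.008]
contact_force: [-0.5, 0.5, 5.1]
opening: 0.286
```

```bash
python3 -c "
from d import *
delta([0,.1125,.2075])"
```

```text
t 6.375 tcp station [0.0015 0.0867 0.2138] need cm [0.1189 2.5867 0.5942] roll 0.34204367967085325 zaxis [-0.0184 -0.0177 -0.9997] F [-0.4502  0.5477  5.081 ] open 0.28641798196972656 j [ 0.0616  0.3057  1.6308 -0.0176  1.2246 -1.6005]
```

The spring crept up 6 mm because each row restarts from the sagged pose. The hook tip is still short of the ring, so I lower it before entering.

Emit:
{"name": "play_rows", "arguments": {"moves": [{"xyz": [0, 0, 0.7], "roll": 0}, {"xyz": [0, 0, 0.1], "roll": 0}]}}

```text
clock: 6.62
eef_pos: [0.5509, 0.0402, 0.2085]
ee_rot: [-0.009, -0.049, 0.999, -0.008]
contact_force: [-1.4, -0.0, 6.7]
opening: 0.289
```

```bash
python3 -c "
from d import *
delta([0,.1125,.2075])"
```

```text
t 6.625 tcp station [0.0015 0.0867 0.2085] need cm [0.1324 2.5827 0.0572] roll 0.36019490775622565 zaxis [-0.0168 -0.0175 -0.9997] F [-1.3646 -0.0068  6.6882] open 0.2892113275361953 j [ 0.0615  0.3088  1.6403 -0.0176  1.2103 -1.6007]
```

Emit:
{"name": "play_rows", "arguments": {"moves": [{"xyz": [0, 0.7, 0.15], "roll": 0}, {"xyz": [0, 0.7, 0.1], "roll": 0}]}}

```text
clock: 6.88
eef_pos: [0.5498, 0.053, 0.2082]
ee_rot: [-0.008, -0.049, 0.999, -0.009]
contact_force: [-0.2, -2.0, 6.2]
opening: 0.289
```

```bash
python3 -c "
from d import *
delta([0,.1125,.2075])
c=cap('side','side3')
i=cv2.imread('pics/side3.png'); i=cv2.resize(i[150:260,240:350],None,fx=5.4,fy=5.4,interpolation=cv2.INTER_CUBIC);cv2.imwrite('pics/s3.png',i)"
```

```text
t 6.875 tcp station [0.0015 0.0995 0.2082] need cm [0.1429 1.302  0.0508] roll 0.3276726023621297 zaxis [-0.0156 -0.0192 -0.9997] F [-0.1981 -1.9574  6.2104] open 0.28882322589338444 j [ 0.0855  0.3085  1.6414 -0.019   1.2089 -1.5757]
```

View pics/s3.png

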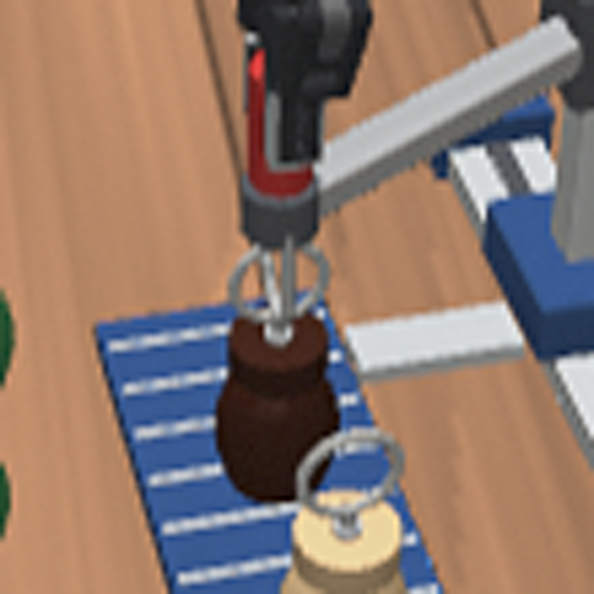

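The hook tip is entering the ring (crop about 268,270, inside the ring's outline). The foot has not shifted, so I continue.

Emit:
{"name": "play_rows", "arguments": {"moves": [{"xyz": [0, 0.7, 0.15], "roll": 0}, {"xyz": [0, 0.5, 0.1], "roll": 0}, {"xyz": [0, 0, 0.1], "roll": 0}]}}

```text
clock: 7.3
eef_pos: [0.5486, 0.0656, 0.2083]
ee_rot: [-0.007, -0.049, 0.999, -0.009]
contact_force: [-0.9, 1.8, 6.8]
opening: 0.288
```

```bash
python3 -c "
from d import *
delta([0,.1125,.2075])
c=cap('side','side4')
i=cv2.imread('pics/side4.png'); i=cv2.resize(i[150:260,240:350],None,fx=5.4,fy=5.4,interpolation=cv2.INTER_CUBIC);cv2.imwrite('pics/s4.png',i)"
```

```text
t 7.3 tcp station [0.0015 0.1122 0.2083] need cm [0.1508 0.0291 0.0803] roll 0.3533299293823564 zaxis [-0.0141 -0.0184 -0.9997] F [-0.9196  1.8155  6.8029] open 0.28760986881336725 j [ 0.1079  0.3082  1.6416 -0.0179  1.2078 -1.5541]
```

View pics/s4.png

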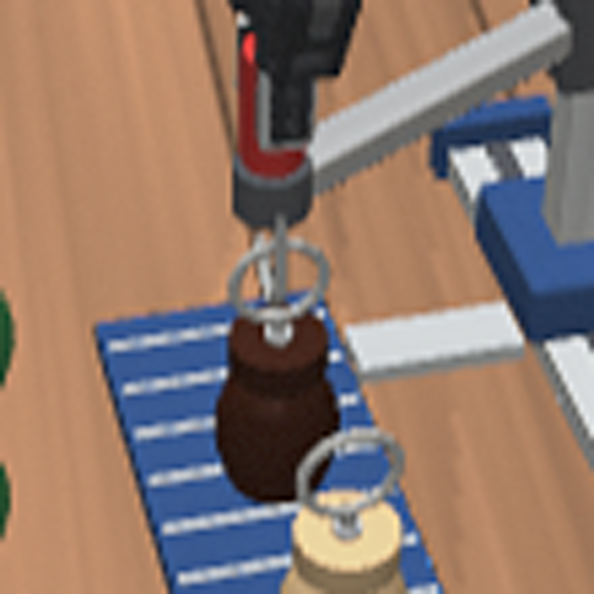

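Emit:
{"name": "play_rows", "arguments": {"moves": [{"xyz": [0, 0, -0.6], "roll": 0}, {"xyz": [0, 0, -0.6], "roll": 0}, {"xyz": [0, 0, -0.6], "roll": 0}, {"xyz": [0, 0, -0.6], "roll": 0}, {"xyz": [0, 0, -0.4], "roll": 0}, {"xyz": [0, 0, 0.1], "roll": 0}]}}

```text
clock: 8.1
eef_pos: [0.5486, 0.0656, 0.2398]
ee_rot: [-0.008, -0.049, 0.999, -0.009]
contact_force: [0.2, -0.0, 4.0]
opening: 0.287
```

```bash
python3 -c "
from d import *
delta([0,.1125,.301])
c=cap('side','side5')
i=cv2.imread('pics/side5.png'); i=cv2.resize(i[130:260,230:360],None,fx=4.5,fy=4.5,interpolation=cv2.INTER_CUBIC);cv2.imwrite('pics/s5.png',i)"
```

```text
t 8.1 tcp station [0.0015 0.1122 0.2398] need cm [ 0.2495 -0.0702 -6.1123] roll 0.34838117227201515 zaxis [-0.0146 -0.0184 -0.9997] F [ 0.2486 -0.0265  4.0157] open 0.2873538374043514 j [ 0.1078  0.2874  1.5897 -0.0175  1.281  -1.5554]
```

View pics/s5.png

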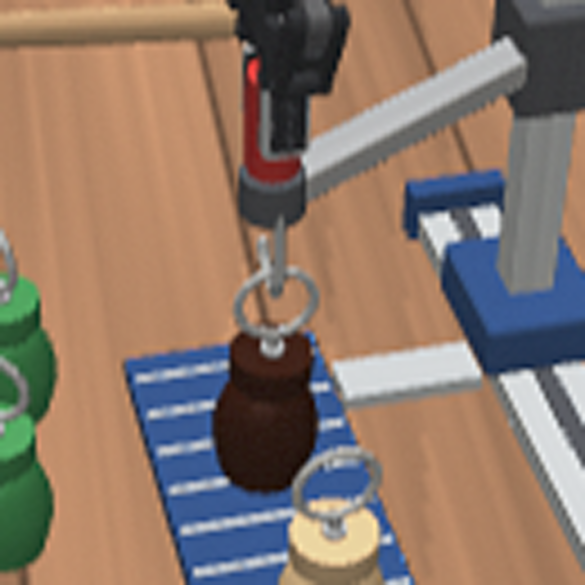

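The ring is on the hook (crop about 275,285) and the foot is off the board. I let it up gently.

Emit:
{"name": "play_rows", "arguments": {"moves": [{"xyz": [0, 0, -0.5], "roll": 0}, {"xyz": [0, 0, -0.6], "roll": 0}, {"xyz": [0, 0, -0.7], "roll": 0}, {"xyz": [0, 0, -0.7], "roll": 0}, {"xyz": [0, 0, -0.7], "roll": 0}, {"xyz": [0, 0, -0.7], "roll": 0}, {"xyz": [0, 0, -0.6], "roll": 0}, {"xyz": [0, 0, -0.4], "roll": 0}, {"xyz": [0, 0, 0], "roll": 0}]}}

```text
clock: 9.28
eef_pos: [0.5485, 0.066, 0.2908]
ee_rot: [-0.009, -0.049, 0.999, -0.009]
contact_force: [-0.8, -0.7, 2.4]
opening: 0.292
```

```bash
python3 -c "
from d import *
delta([0,.1125,.301])"
```

```text
t 9.275 tcp station [0.0014 0.1126 0.2908] need cm [ 0.1636 -0.0268 -1.0117] roll 0.3355096502997146 zaxis [-0.018  -0.0195 -0.9996] F [-0.7779 -0.745   2.3943] open 0.29246277041820784 j [ 0.109   0.263   1.4958 -0.0176  1.4028 -1.556 ]
```

Emit:
{"name": "play_rows", "arguments": {"moves": [{"xyz": [0, 0, -0.4], "roll": 0}, {"xyz": [0, 0, -0.4], "roll": 0}, {"xyz": [0, 0, -0.2], "roll": 0}, {"xyz": [0, 0, 0], "roll": 0}, {"xyz": [0, 0, 0], "roll": 0}]}}

```text
clock: 9.9
eef_pos: [0.5485, 0.0662, 0.301]
ee_rot: [-0.01, -0.049, 0.999, -0.009]
contact_force: [-1.0, -0.5, 1.6]
opening: 0.29
```

```bash
python3 -c "
from d import *
delta([0,.1125,.301])"
```

```text
t 9.9 tcp station [0.0014 0.1128 0.301 ] need cm [ 0.1424 -0.0269 -0.0006] roll 0.33175835925580266 zaxis [-0.0191 -0.0196 -0.9996] F [-0.9568 -0.5137  1.5932] open 0.29028573729281937 j [ 0.1093  0.2596  1.4756 -0.0176  1.4275 -1.5561]
```

Emit:
{"name": "play_rows", "arguments": {"moves": [{"xyz": [0, 0, -0.1], "roll": 0}, {"xyz": [0, 0, 0], "roll": 0}, {"xyz": [0, 0, 0], "roll": 0}, {"xyz": [0, 0, 0], "roll": 0}, {"xyz": [0, 0, 0], "roll": 0}, {"xyz": [0, 0, 0], "roll": 0}, {"xyz": [0, 0, 0], "roll": 0}, {"xyz": [0, 0, 0], "roll": 0}, {"xyz": [0, 0, 0], "roll": 0}, {"xyz": [0, 0, 0], "roll": 0}, {"xyz": [0, 0, 0], "roll": 0}, {"xyz": [0, 0, 0], "roll": 0}]}}

```text
clock: 11.4
eef_pos: [0.5485, 0.0662, 0.3014]
ee_rot: [-0.01, -0.049, 0.999, -0.009]
contact_force: [-0.1, -0.9, 1.2]
opening: 0.29
```

```bash
python3 -c "
from d import *
delta([0,.1125,.301])
I=[]
for k in range(5):
  c=cap('side','w%d'%k); I.append(c['img'][100:250,230:360].astype(int))
print([np.abs(I[k]-I[0]).max() for k in range(5)],[ (np.abs(I[k]-I[0]).max(2)>40).sum() for k in range(5)])
cv2.imwrite('pics/s6.png',cv2.resize(I[0].astype('uint8')[...,::-1],None,fx=4,fy=4,interpolation=cv2.INTER_CUBIC))"
```

```text
t 11.4 tcp station [0.0014 0.1128 0.3014] need cm [ 0.1407 -0.0272  0.0462] roll 0.3308967359804189 zaxis [-0.0198 -0.0197 -0.9996] F [-0.1259 -0.9151  1.1546] open 0.2895791333974346 j [ 0.1093  0.2598  1.4743 -0.0176  1.4294 -1.556 ]
[np.int64(0), np.int64(11), np.int64(21), np.int64(22), np.int64(22)] [np.int64(0), np.int64(0), np.int64(0), np.int64(0), np.int64(0)]
```

View pics/s6.png

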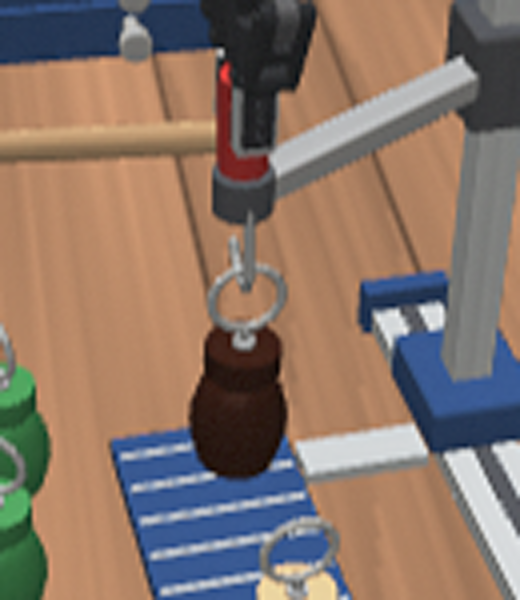

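Emit:
{"name": "play_rows", "arguments": {"moves": [{"xyz": [0, 0, 0], "roll": 0}, {"xyz": [0, 0, 0], "roll": 0}, {"xyz": [0, 0, 0], "roll": 0}, {"xyz": [0, 0, 0], "roll": 0}, {"xyz": [0, 0, 0], "roll": 0}, {"xyz": [0, 0, 0], "roll": 0}, {"xyz": [0, 0, 0], "roll": 0}, {"xyz": [0, 0, 0], "roll": 0}, {"xyz": [0, 0, 0], "roll": 0}, {"xyz": [0, 0, 0], "roll": 0}, {"xyz": [0, 0, 0], "roll": 0}, {"xyz": [0, 0, 0], "roll": 0}]}}

```text
clock: 13.15
eef_pos: [0.5485, 0.0662, 0.3014]
ee_rot: [-0.01, -0.049, 0.999, -0.009]
contact_force: [-0.9, -0.1, 0.5]
opening: 0.289
```

Emit:
{"name": "play_rows", "arguments": {"moves": [{"xyz": [0, 0, 0], "roll": 0}, {"xyz": [0, 0, 0], "roll": 0}, {"xyz": [0, 0, 0], "roll": 0}, {"xyz": [0, 0, 0], "roll": 0}, {"xyz": [0, 0, 0], "roll": 0}, {"xyz": [0, 0, 0], "roll": 0}, {"xyz": [0, 0, 0], "roll": 0}, {"xyz": [0, 0, 0], "roll": 0}, {"xyz": [0, 0, 0], "roll": 0}, {"xyz": [0, 0, 0], "roll": 0}, {"xyz": [0, 0, 0], "roll": 0}, {"xyz": [0, 0, 0], "roll": 0}]}}

```text
clock: 14.65
eef_pos: [0.5485, 0.0662, 0.3014]
ee_rot: [-0.01, -0.049, 0.999, -0.009]
contact_force: [-1.5, -1.6, 1.8]
opening: 0.288
```

```bash
python3 -c "
from d import *
delta([0,.1125,.301])
I=[]
for k in range(8):
  c=bot.capture('side'); I.append(c['img'][100:250,230:360].astype(int))
print([np.abs(I[k]-I[0]).max() for k in range(8)])"
```

```text
t 14.65 tcp station [0.0014 0.1128 0.3014] need cm [ 0.1388 -0.0251  0.0453] roll 0.330310604467444 zaxis [-0.0198 -0.0198 -0.9996] F [-1.4923 -1.5637  1.842 ] open 0.2883085166486044 j [ 0.1093  0.2598  1.4743 -0.0177  1.4294 -1.556 ]
[np.int64(0), np.int64(11), np.int64(13), np.int64(11), np.int64(12), np.int64(11), np.int64(11), np.int64(11)]
```

It is hanging still (only image noise remains), so I let go.

Emit:
{"name": "play_rows", "arguments": {"moves": [{"xyz": [0, 0, 0], "roll": 0}, {"xyz": [0, 0, 0], "roll": 0}, {"xyz": [0, 0, 0], "roll": 0}, {"xyz": [0, 0, 0], "roll": 0}, {"xyz": [0, 0, 0], "roll": 0}, {"xyz": [0, 0, 0], "roll": 0}], "hand": -1}}

```text
clock: 15.8
eef_pos: [0.5497, 0.0658, 0.3013]
ee_rot: [-0.009, -0.049, 0.999, -0.01]
contact_force: [-0.1, -0.3, 0.7]
opening: 0.998
```

```bash
python3 -c "
from d import *
delta([0,.1125,.301])"
```

```text
t 15.8 tcp station [0.0026 0.1123 0.3013] need cm [0.2572 0.0202 0.0372] roll 0.3406305856344307 zaxis [-0.0167 -0.0217 -0.9996] F [-0.0662 -0.2548  0.7145] open 0.9979985052579533 j [ 0.1098  0.2602  1.4739 -0.0199  1.4265 -1.5554]
```

Emit:
{"name": "play_rows", "arguments": {"moves": [{"xyz": [0, 0, -1.5], "roll": 0}, {"xyz": [0, 0, -2.5], "roll": 0}, {"xyz": [0, 0, -3], "roll": 0}, {"xyz": [0, 0, -3], "roll": 0}, {"xyz": [3, 0, 0], "roll": 0}, {"xyz": [5, 0, 0], "roll": 0}, {"xyz": [5, 0, 0], "roll": 0}, {"xyz": [3, 0, 0], "roll": 0}, {"xyz": [0, 0, 0], "roll": 0}, {"xyz": [0, 0, 0], "roll": 0}, {"xyz": [0, 0, 0], "roll": 0}, {"xyz": [0, 0, 0], "roll": 0}]}}

```text
clock: 17.3
eef_pos: [0.3916, 0.0526, 0.4166]
ee_rot: [-0.001, -0.049, 0.999, -0.01]
contact_force: [0.6, 0.1, -0.2]
opening: 1.0
```

```bash
python3 -c "
from d import *
delta([0,.1125,.301])
c=cap('side','side7');s0=load('side0');s=cap('top','top7')
I=[bot.capture('side')['img'][100:250,230:360].astype(int) for k in range(6)]
print([np.abs(I[k]-I[0]).max() for k in range(6)])
d=np.abs(c['img'][255:400,200:420].astype(int)-s0['img'][255:400,200:420]).max(2);print('bare region diff',(d>40).sum())
print('handle top pred',proj(c,toW([0,.1128,.337])),'seat',proj(c,toW([0,.1128,.218])))
"
```

```text
t 17.3 tcp station [-0.1561  0.1136  0.4166] need cm [-15.6495   0.0361  11.504 ] roll 0.31397557881074256 zaxis [-0.0019 -0.02   -0.9998] F [ 0.5609  0.0855 -0.1834] open 0.9998568512883128 j [ 0.1202 -0.036   1.5389 -0.0197  1.643  -1.5491]
[np.int64(0), np.int64(10), np.int64(11), np.int64(10), np.int64(10), np.int64(13)]
bare region diff 0
handle top pred [[290.4372 118.3756]] seat [[289.7544 168.8839]]
```

View pics/side7.png

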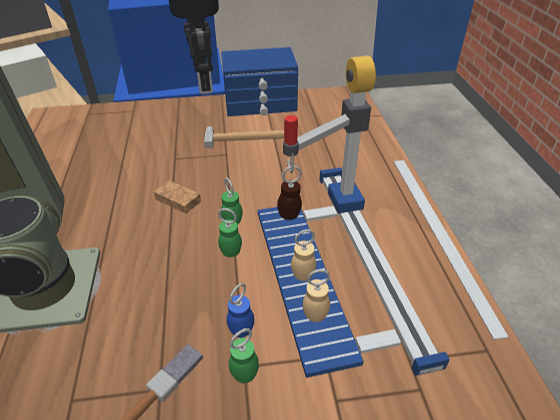

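The foot hangs at the top: the handle top shows at (291,118), as predicted for the hook fully up. Everything is still, and both bare feet are unmoved at (303,262) and (317,301).

```bash
python3 -c "
from bench import bot
print(bot.sign_off())"
```

```text
the job is handed in; nothing more can be done
None
```

The dark foot is hanging by its ring on the sprung hook, fully up at the top stop. I handed the job in at about 17.6 s on the robot's clock.

**What I did:** I gripped the red handle and slid the hook to the gap between the dark foot and its neighbour. I pulled it down about 94 mm, slid it through the ring and let the spring lift the foot. I held on for about 5 s until it hung still, then let go and backed the arm away.

**Last checks:**
- **Hook height:** the handle top shows where the calibration predicts for the hook fully up.
- **Stillness:** six side pictures taken after release differ only by image noise.
- **Bare feet:** the side-picture area around the two bare feet is unchanged from the start.
- **Forces:** the wrist force readings I took stayed below about 7 N. The gripper stayed well above the dark foot throughout.

**One deviation:** while sliding towards the ring, the hook crept up 6 mm under the spring. I lowered it again before its tip reached the ring.

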